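Roll the dowel onto the red line

ROBOT

A 6-joint arm with a two-finger parallel gripper is mounted at the origin on a cart in front of the work surface, level with it; the furniture and walls round the work are solid. World frame = base frame: x ahead of the robot, y to its left, z up, the work surface at z = 0. Lengths are in m, angles in degrees, forces in N, time in s.
With the tool pointing down it reaches from about 0.3 to 0.75 m from the base axis. Payload 8.5 kg.
Tool frame: the origin (TCP) lies between the finger pads; the fingertips stand env.finger_overhang ahead of it and the grasp point (between the pads) lies 2 mm behind it (env.finger_overhang is the distance from the TCP to the fingertips, in m); z points along the fingers, y is the line along which they close (so a half turn about z gives the same grasp; the last joint's range is limited). The gripper opens to 85 mm and grips with 20 to 120 N. Pads are 22 mm wide; open, the fingers measure 114 mm over their backs; the gripper's body (76 mm by 85 mm) begins 54 mm behind the grasp point. The pads swing forward as they close: fully open they stand 13 mm farther back than shut.
Start: joints at [55.789, 21.807, 74.336, -0, 83.858, -12.336], TCP at [0.205, 0.51, 0.248] pointing down, gripper open.
Joint ranges: [-178.18, 178.18], [-50.72, 133.34], [12.68, 142.11], [-81.47, 261.47], [9.98, 163.14], [-165.26, 165.26]. Speed limits (degrees/s): [136.94, 136.94, 180, 180, 180, 180].

INTERFACE

Orientations are given as a 3x3 rotation matrix whose columns are the frame's x, y, z axes.
In Python, from rig import env gives the robot as it stands. The module is installed in compiled form; this text tells all that it offers.
- The arm moves only by the tool jog_arm, never from a script. Its arguments are lists of equal length, an entry for each row: "hand": the finger opening in m, from 0 to 0.0854; "travel": the shift along the world's x, y, z in m, a list of three; "yaw": the turn about the world's z in rad. A call has exactly 5 rows; each row shifts and turns the commanded pose from where the row before left it; what a row does not reach is not made up. A row lasts 1/8 s, in which the tool goes at most 62.5 mm and 10.7 degrees, less where a joint would pass 70% of its speed; a pose out of reach is approached as far as the arm can. A call is refused whole if a number of a shift passes 0.0625 or a number of a turn 0.188, either way. A call with a gripper value outside its range is refused whole. The fingers move at their own pace and stop on an object; "grip_force" is the grip in N (left out, the last holds). Time passes only in rows, so rows that do not move let the fingers close, or fill a call up. It gives the time, the measured TCP pose, the force, the opening and the grip force at its end, in the units of the state.
- env.observe(): the state, without advancing time (a new reading comes with each control period).
- env.get_image(name): name is "scene" or "top" or "wrist"; returns the picture (420x560x3 uint8, red, green, blue); there is no depth.
- env.calibration(name): a dict with "fx", "fy", "cx", "cy" (pixels), "k1" (the pictures are not rectified: a ray, as slopes to the right and down, at radius r is drawn at 1 + k1 r^2 times it, then the intrinsics apply), "position" and "rotation" of the camera in the world; the wrist camera has in their place "hand_eye" (4x4, takes a point from camera to tool coordinates, whose origin is the TCP and whose axes are the flange's). Camera axes: x right, y down, z forward; pixel columns grow to the right and rows downward; lengths in m; the calibration is good to about 2 mm. A picture is of the moment at which its call begins: read the wrist's pose just before it. calibration takes no time and is no camera call.
- env.close_job(): hands the job in; it is judged then, once.
The state is a dict: "time_s": time; "q": joint angles; "qvel": joint speeds; "joint_efforts": joint torques, N m; "position": TCP position; "tool_rot": TCP orientation; "ft_force": force on the tool from outside, world axes, zero at the start; "wrist_torque": the same for the moment, N m; "grip_width": finger opening in m; "gripper_force": force on a finger pad.
Only numpy, scipy, OpenCV 4.12 (cv2) and the standard library are available. Lean on these libraries where they do the work, as an engineer would, in place of code of your own. Each camera call takes 0.05 s, during which the arm holds its last target. There are 200 camera calls.

TASK

The loose maple dowel on the green cutting mat is to be cut at the red tape line: roll it across the mat with your fingertips until it comes to rest on the red line, lying along it and centred over it, then take the hand away. Roll it only, never lift it off the mat, and leave the small pot and the guitar tuner at the ends of the mat where they are.

Things in the scene. Friction and masses are not known exactly. Their poses are not given: they have to be found in the camera images.
- dowel: loose smooth round dowel of pale maple, diameter 30 mm, length 90 mm, about 55 g, lying on the mat, with a thin dark ring near each end. Origin on its axis, half-way along (15 mm above the mat); x along its length, y and z turn with it as it rolls; at the start z is up. It rolls with a little resistance: let go while rolling at 5 cm/s it stops within a few mm; without a push it stays put.
- red_line: red tape strip stuck flat on the mat, 106 x 8 mm, paper-thin (nothing to bump over), at one of the two sides of the dowel. Origin at its centre on the mat's top, x along the strip, y across it in the mat's plane, z up.
- blue_line: blue tape strip of the same size and frame, at the other side of the dowel; not the target.
- mat: dark green cutting mat with a pale grid, 110 x 460 x 3 mm, fixed flat on the bench. Origin at the centre of its underside; x across its short side, y along its long side (the way the dowel rolls), z up. Its top is 3 mm above the bench.
- cap_jar: small black pot with a white cap, diameter 38 mm, height 32 mm, loose, standing near one end of the mat beyond the tape strip. Origin at the centre of its underside.
- spare_tuner: brass guitar tuner with a cream button, 44 x 34 x 13 mm, loose, lying near the other end of the mat beyond the tape strip. Origin at the centre of its underside.
- archtop_guitar: orange guitar, fixed, lying on a black case behind the mat: keep the gripper clear of it. Its body overhangs the bench 155 to 280 mm above it, its nearest edge about 0.5 m ahead of the robot (some 70 mm beyond the mat's long centre line); its neck and headstock reach left (+y), from 0.44 m ahead of the robot. Origin within it.
- guitar_vice: red vice, fixed, just past the mat's left (+y) end, more than 0.42 m ahead of the robot and 270 mm tall; it carries the guitar's neck. Keep clear of it. Origin at its foot.

How it is judged (in metres and radians):
On the way:
1. the dowel has been rolled (turned about its own axis by more than 70 degrees), not slid or carried (angle between dowel's own z axis and vertical above 1.22 rad), for 0.05 s.
At the end, for the whole second after the job is handed in: The dowel lies at rest on the mat over the red strip: its centre within 7 mm of the strip's centre line and within 20 mm of its middle lengthwise, its axis within 0.12 rad (7 degrees) of the strip's direction (y of dowel in the frame of red_line between -0.007 and 0.007 m and x of dowel in the frame of red_line between -0.02 and 0.02 m and angle between the x axis of dowel and the x axis of red_line, either way round below 0.12 rad and z of dowel in the frame of red_line between 0.011 and 0.019 m and linear speed of dowel below 0.01 m/s); the robot touches nothing.
It fails at once if the dowel is lifted off the mat by more than 15 mm (height (world z) of dowel above 0.033 m).
It fails at once if the small pot is moved by more than 15 mm (distance of cap_jar from where it was at the start of the episode above 0.015 m).
It fails at once if the guitar tuner is moved by more than 15 mm (distance of spare_tuner from where it was at the start of the episode above 0.015 m).
It also fails if it takes over 64 s, if anything falls off the work surface, if the arm or the gripper's body presses on something with over 40 N, if the wrist force passes 120 N, or if a joint passes its speed limit or range.

## Working session

There is one attempt and no reset: what is moved stays moved. The work goes in short steps, Python scripts to look and compute and a tool call to move; the robot and the scene stay as the last step left them, time stands still between calls to the robot, and variables do not carry over. Pictures are saved under pics/ and viewed, at most 10 in all, crops included, and the job is handed in when it is done.

Besides the shell and the picture viewer there is one more tool, called after "Call:" by a JSON object that holds its "api" and its "payload". jog_arm: Moves the arm, as the interface text tells. Its arguments: {"type":"object","properties":{"hand":{"type":"array"},"travel":{"type":"array"},"yaw":{"type":"array"},"grip_force":{"type":"number"}},"required":["hand","travel","yaw"]}

```bash
mkdir -p pics
cat > h.py <<'E'
import numpy as np, cv2
from rig import env
def cam(n):
    c=env.calibration(n)
    K=np.array([[c['fx'],0,c['cx']],[0,c['fy'],c['cy']],[0,0,1.]])
    return c,K
def ray(n,uv,z):
    c,K=cam(n)
    p=cv2.undistortPoints(np.array(uv,float).reshape(-1,1,2),K,np.array([c['k1'],0,0,0.])).reshape(-1,2)
    d=np.c_[p,np.ones(len(p))]@np.array(c['rotation']).T
    o=np.array(c['position'])
    return o+d*((z-o[2])/d[:,2])[:,None]
def snap(n,f):
    im=env.get_image(n); cv2.imwrite('pics/'+f,cv2.cvtColor(im,cv2.COLOR_RGB2BGR)); return im
E
python3 - <<'E'
from h import *
print(env.finger_overhang, env.calibration('top'))
a=snap('top','t0.png'); b=snap('scene','s0.png')
o=env.observe(); print(o['time_s'],o['position'],o['tool_rot'],o['ft_force'],o['grip_width'])
cv2.imwrite('pics/a.png',cv2.cvtColor(a,cv2.COLOR_RGB2BGR))
E
```

```text
0.017 {'fx': 380.58210385702534, 'fy': 380.58210385702534, 'cx': 280.8196557575138, 'cy': 209.81173306271546, 'k1': -0.026019123997268225, 'position': array([ 0.48468743, -0.05435593,  1.18908232]), 'rotation': array([[-0.00559537, -0.99724696,  0.07394049],
       [-0.9998682 ,  0.00670634,  0.01478542],
       [-0.01524059, -0.07384802, -0.99715304]])}
0.1 [0.20478739 0.51018938 0.24778545] [[-9.28002586e-01  3.72573012e-01 -7.42843791e-04]
 [ 3.72573646e-01  9.28001985e-01 -1.09278313e-03]
 [ 2.82219011e-04 -1.29086959e-03 -9.99999127e-01]] [-0.12429737 -0.79026068  0.99505481] 0.08509641565390211
```

View pics/t0.png

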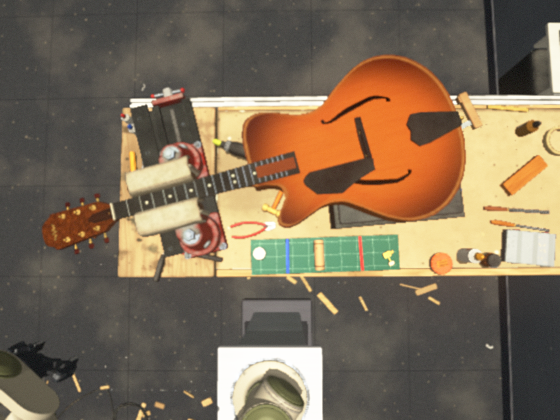

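View pics/s0.png

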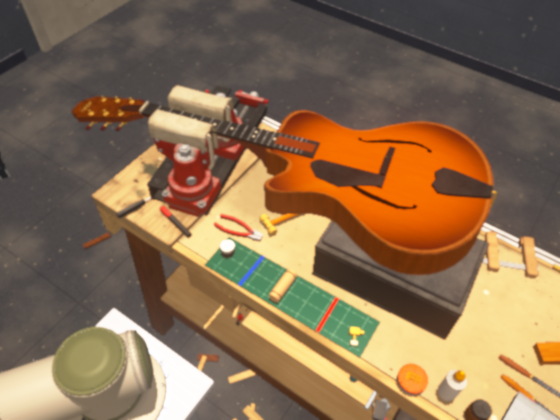

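The top view shows the mat spanning columns 250–398 at row ~255. The dowel is near (319,255), red line (361,254), blue (288,255), pot (259,253) and tuner (390,258). The red line is to the robot's right (-y).

```bash
cat >> h.py <<'E'
def masks(im):
    h=cv2.cvtColor(im,cv2.COLOR_RGB2HSV); H,S,V=[h[...,i].astype(int) for i in range(3)]
    roi=np.zeros(H.shape,bool); roi[232:278,245:402]=1
    return dict(red=roi&((H<6)|(H>172))&(S>130)&(V>60), blue=roi&(H>100)&(H<130)&(S>100),
        dowel=roi&(H>8)&(H<28)&(S>40)&(V>120), green=roi&(H>50)&(H<95)&(S>60))
def comps(m):
    n,l,s,c=cv2.connectedComponentsWithStats(m.astype(np.uint8)); 
    return [(l==i,s[i],c[i]) for i in range(1,n) if s[i][4]>25]
def rects(n,m,z):
    for k,s,c in comps(m):
        p=np.argwhere(k)[:,::-1]; w=ray(n,p,z)[:,:2]; mu=w.mean(0)
        (cx,cy),(a,b),t=cv2.minAreaRect((w*1000).astype(np.float32))
        e,v=np.linalg.eigh(np.cov(w.T)); d=v[:,1]*np.sign(v[0,1])
        print(s,'mean',mu.round(4),'rect',round(cx),round(cy),round(a),round(b),'ang(from x)',np.degrees(np.arctan2(d[1],d[0])).round(2))
E
python3 - <<'E'
from h import *
im=cv2.cvtColor(cv2.imread('pics/t0.png'),cv2.COLOR_BGR2RGB)
M=masks(im)
for k,z in (('red',.003),('blue',.003),('green',.003),('dowel',.020)): print(k); rects('top',M[k],z)
print('pot',ray('top',[[259,253]],.035),'tuner',ray('top',[[390,258]],.01))
cv2.imwrite('pics/t0c.png',cv2.resize(cv2.imread('pics/t0.png')[225:285,240:405],None,fx=4.8,fy=4.8,interpolation=cv2.INTER_NEAREST))
E
```

```text
red
[359 237   5  33  84] mean [ 0.4349 -0.2831] rect 437 -283 99 8 ang(from x) 3.61
blue
[285 239   5  34 113] mean [ 0.4275 -0.0556] rect 431 -56 102 10 ang(from x) 0.93
green
[ 362  235   37   36 1041] mean [ 0.4413 -0.3414] rect 439 -345 105 108 ang(from x) -50.02
[ 289  237   71   36 1997] mean [ 0.4333 -0.1716] rect 434 -169 106 215 ang(from x) -88.55
[251 239  35  36 986] mean [ 0.4264 -0.0019] rect 428 3 105 106 ang(from x) -20.82
dowel
[245 232  11   4  29] mean [0.5005 0.0619] rect 499 58 31 9 ang(from x) -80.51
[ 245  232  157   46 1785] mean [ 0.4336 -0.1573] rect 434 -165 478 137 ang(from x) 86.85
[314 240  11  31 297] mean [ 0.433 -0.152] rect 433 -152 92 30 ang(from x) 2.45
pot [[0.43994073 0.02938125 0.035     ]] tuner [[ 0.42139735 -0.37153744  0.01      ]]
```

View pics/t0c.png

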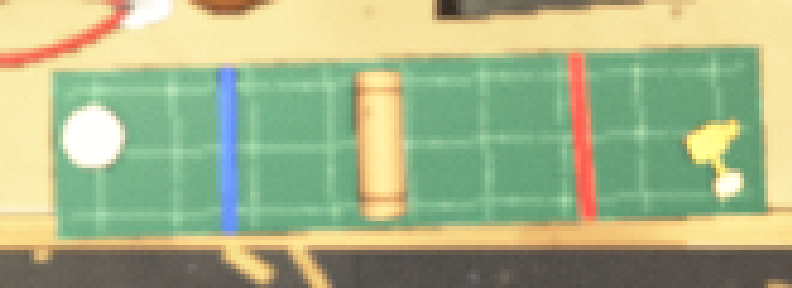

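The crop confirms it: the dowel is at (380,145) in the crop, the red line at (583,135) with a slight tilt, and the path between them is clear. I'll push from the +y side with both fingers spread along the dowel.

Run:
```python
from h import *
print({k:np.round(v,3) for k,v in env.calibration('wrist').items()})
```

```text
{'fx': np.float64(361.895), 'fy': np.float64(361.895), 'cx': np.float64(279.846), 'cy': np.float64(210.725), 'k1': np.float64(-0.046), 'hand_eye': array([[ 0.   , -0.949, -0.316,  0.081],
       [ 1.   ,  0.   ,  0.   , -0.   ],
       [-0.   , -0.316,  0.949, -0.125],
       [ 0.   ,  0.   ,  0.   ,  1.   ]])}
```

Call:
{"api": "jog_arm", "payload": {"hand": [0.05,0.05,0.05,0.05,0.05], "travel": [[0.02,-0.06,0],[0.02,-0.06,0],[0.02,-0.06,0],[0.02,-0.06,0],[0.015,-0.06,0]], "yaw": [-0.12,-0.12,-0.12,-0.12,-0.12]}}

```text
time_s: 0.72
position: [0.2992, 0.2114, 0.2482]
tool_rot: [[-0.553, 0.833, 0.0], [0.833, 0.553, -0.0], [-0.0, 0.0, -1.0]]
ft_force: [0.8, -0.2, -0.1]
grip_width: 0.05
gripper_force: 0.0
```

Call:
{"api": "jog_arm", "payload": {"hand": [0.05,0.05,0.05,0.05,0.05], "travel": [[0.01,-0.06,0],[0.01,-0.06,0],[0.01,-0.06,0],[0.01,-0.06,0],[0.005,-0.06,0]], "yaw": [-0.1,-0.1,-0.1,-0.1,-0.1]}}

```text
time_s: 1.35
position: [0.3438, -0.0889, 0.2483]
tool_rot: [[-0.085, 0.996, 0.0], [0.996, 0.085, 0.0], [0.0, 0.0, -1.0]]
ft_force: [1.3, 0.0, -0.1]
grip_width: 0.0499
gripper_force: 0.0
```

Call:
{"api": "jog_arm", "payload": {"hand": [0.05,0.05,0.05,0.05,0.05], "travel": [[0.03,-0.02,0],[0.03,-0.02,0],[0,0,0],[0,0,0],[0,0,0]], "yaw": [0,0,0,0,0]}}

```text
time_s: 1.98
position: [0.4033, -0.1261, 0.2484]
tool_rot: [[-0.089, 0.996, -0.0], [0.996, 0.089, 0.0], [0.0, -0.0, -1.0]]
ft_force: [0.0, -0.3, 0.6]
grip_width: 0.0501
gripper_force: 0.0
```

```bash
sed -i 's/^def cam(n):/def cam(n):\n    if n=="wrist": return wcam()/' h.py
cat >> h.py <<'E'
def wcam():
    c=env.calibration('wrist'); o=env.observe()
    T=np.eye(4); T[:3,:3]=o['tool_rot']; T[:3,3]=o['position']; T=T@np.array(c['hand_eye'])
    c=dict(c,position=T[:3,3],rotation=T[:3,:3])
    return c,np.array([[c['fx'],0,c['cx']],[0,c['fy'],c['cy']],[0,0,1.]])
E
python3 - <<'E'
from h import *
im=snap('wrist','w0.png')
E
```

```text
(no output)
```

View pics/w0.png

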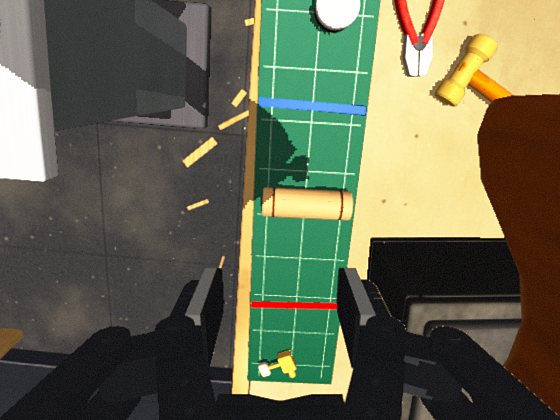

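The wrist view shows the dowel at (308,204), the red line running (252,303)–(338,306) and the pot and tuner clear of the path. I'll fit the lines from this sharper view.

```bash
cat > w.py <<'E'
from h import *
def wrist_measure(im):
    h=cv2.cvtColor(im,cv2.COLOR_RGB2HSV); H,S,V=[h[...,i].astype(int) for i in range(3)]
    roi=np.zeros(H.shape,bool); roi[80:345,235:385]=1
    red=roi&((H<6)|(H>172))&(S>150)&(V>90)
    dow=roi&(H>8)&(H<26)&(S>40)&(V>110)
    for nm,m,z in (('red',red,.003),('dowel',dow,.020)):
        for k,s,c in comps(m):
            if 200<s[4]<6000: print(nm); rects('wrist',k,z)
E
python3 - <<'E'
from w import *
im=cv2.cvtColor(cv2.imread('pics/w0.png'),cv2.COLOR_BGR2RGB)
wrist_measure(im)
# silhouette edges of dowel
print(ray('wrist',[[252,303.5],[338,306],[258,102],[367,110]],.003).round(4))
print(ray('wrist',[[262,202],[355,206],[308,188],[308,220]],.018).round(4))
E
```

```text
red
[251 301  87   9 542] mean [ 0.4334 -0.2841] rect 434 -284 102 9 ang(from x) 3.64
dowel
[ 235   80   23  265 2989] mean [ 0.3728 -0.1857] rect 369 -185 20 295 ang(from x) -88.81
dowel
[368  80  17  45 316] mean [ 0.4864 -0.0457] rect 487 -47 15 41 ang(from x) -76.52
dowel
[ 347  144   38  136 3007] mean [ 0.4964 -0.156 ] rect 500 -160 35 148 ang(from x) -88.08
dowel
[ 262  188   91   32 1713] mean [ 0.4319 -0.1516] rect 434 -153 93 31 ang(from x) 2.85
[[ 0.3844 -0.2865  0.003 ]
 [ 0.4863 -0.2809  0.003 ]
 [ 0.3753 -0.0579  0.003 ]
 [ 0.4836 -0.0556  0.003 ]]
[[ 0.3873 -0.1556  0.018 ]
 [ 0.4832 -0.1513  0.018 ]
 [ 0.4326 -0.1366  0.018 ]
 [ 0.4366 -0.1709  0.018 ]]
```

Call:
{"api": "jog_arm", "payload": {"hand": [0.05,0.05,0.05,0.05,0.05], "travel": [[0.01,0.01,-0.05],[0.01,0.012,-0.05],[0.01,0,-0.05],[0,0,-0.04],[0,0,-0.02]], "yaw": [-0.028,0,0,0,0]}}

```text
time_s: 2.65
position: [0.4332, -0.1041, 0.0368]
tool_rot: [[-0.062, 0.998, -0.002], [0.998, 0.062, 0.001], [0.001, -0.002, -1.0]]
ft_force: [0.2, -0.3, -0.5]
grip_width: 0.0498
gripper_force: 0.0
```

Call:
{"api": "jog_arm", "payload": {"hand": [0.05,0.05,0.05,0.05,0.05], "travel": [[0,0,-0.008],[0,0,-0.008],[0,0,0],[0,0,0],[0,0,0]], "yaw": [0,0,0,0,0]}}

```text
time_s: 3.28
position: [0.4342, -0.1049, 0.0228]
tool_rot: [[-0.061, 0.998, 0.001], [0.998, 0.061, -0.0], [-0.001, 0.001, -1.0]]
ft_force: [-0.1, -0.5, 0.7]
grip_width: 0.0502
gripper_force: 0.0
```

Run:
```python
from h import *
im=snap('wrist','w1.png')
```

```text
(no output)
```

View pics/w1.png

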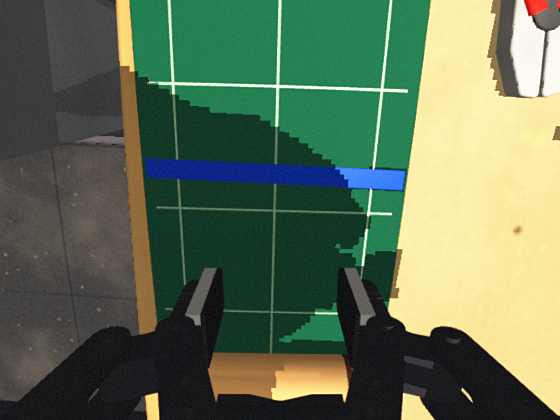

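The wrist view shows the fingers standing behind (+y of) the dowel, whose edge is at the picture's bottom (280,375), and within its length. Push.

Call:
{"api": "jog_arm", "payload": {"hand": [0.05,0.05,0.05,0.05,0.05], "travel": [[0,-0.005,0],[0,-0.005,0],[0,-0.005,0],[0,-0.005,0],[0,-0.005,0]], "yaw": [0,0,0,0,0]}}

```text
time_s: 3.95
position: [0.434, -0.1302, 0.0223]
tool_rot: [[-0.061, 0.998, -0.0], [0.998, 0.061, 0.0], [0.0, -0.0, -1.0]]
ft_force: [-0.1, 0.6, -0.2]
grip_width: 0.0501
gripper_force: 0.1
```

Call:
{"api": "jog_arm", "payload": {"hand": [0.05,0.05,0.05,0.05,0.05], "travel": [[0,-0.005,0],[0,-0.005,0],[0,-0.005,0],[0,-0.003,0],[0,-0.001,0]], "yaw": [0,0,0,0,0]}}

```text
time_s: 4.58
position: [0.434, -0.149, 0.0223]
tool_rot: [[-0.061, 0.998, 0.0], [0.998, 0.061, -0.0], [-0.0, 0.0, -1.0]]
ft_force: [-0.6, 0.7, -0.9]
grip_width: 0.0499
gripper_force: 0.0
```

Run:
```python
from h import *
im=snap('top','t1.png')
cv2.imwrite('pics/t1c.png',cv2.resize(cv2.imread('pics/t1.png')[225:285,240:405],None,fx=4.8,fy=4.8,interpolation=cv2.INTER_NEAREST))
```

```text
(no output)
```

View pics/t1c.png

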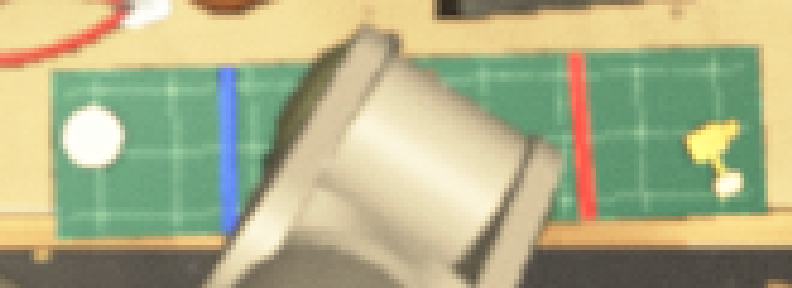

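The arm hides the dowel (crop centre 430,150), but the pot, tuner and red line are undisturbed. I'll push on and stop short to measure.

Call:
{"api": "jog_arm", "payload": {"hand": [0.05,0.05,0.05,0.05,0.05], "travel": [[0,-0.003,0],[0,-0.005,0],[0,-0.006,0],[0,-0.006,0],[0.001,-0.006,0]], "yaw": [0,0,0,0,0]}}

```text
time_s: 5.25
position: [0.435, -0.1753, 0.0223]
tool_rot: [[-0.061, 0.998, 0.0], [0.998, 0.061, -0.0], [-0.0, 0.0, -1.0]]
ft_force: [-0.6, -0.9, 0.5]
grip_width: 0.0503
gripper_force: 0.0
```

Call:
{"api": "jog_arm", "payload": {"hand": [0.05,0.05,0.05,0.05,0.05], "travel": [[0,-0.006,0],[0,-0.006,0],[0.001,-0.006,0],[0,-0.006,0],[0,-0.006,0]], "yaw": [0,0,0,0,0]}}

```text
time_s: 5.88
position: [0.436, -0.2052, 0.0223]
tool_rot: [[-0.061, 0.998, 0.0], [0.998, 0.061, -0.0], [-0.0, 0.0, -1.0]]
ft_force: [-1.2, 0.6, -0.5]
grip_width: 0.0497
gripper_force: 0.0
```

Call:
{"api": "jog_arm", "payload": {"hand": [0.05,0.05,0.05,0.05,0.05], "travel": [[0.001,-0.006,0],[0,-0.006,0],[0,-0.005,0],[0,-0.003,0],[0,-0.001,0]], "yaw": [0,0,0,0,0]}}

```text
time_s: 6.5
position: [0.4369, -0.2259, 0.0223]
tool_rot: [[-0.061, 0.998, -0.0], [0.998, 0.061, 0.0], [0.0, -0.0, -1.0]]
ft_force: [0.5, -0.3, -1.1]
grip_width: 0.0501
gripper_force: 0.0
```

Call:
{"api": "jog_arm", "payload": {"hand": [0.05,0.05,0.05,0.05,0.05], "travel": [[0,0,0],[0,0.01,0],[0,0.03,0],[0,0.05,0],[0,0.05,0.02]], "yaw": [0,0,0,0,0]}}

```text
time_s: 7.12
position: [0.436, -0.0837, 0.0418]
tool_rot: [[-0.06, 0.998, -0.002], [0.998, 0.06, 0.001], [0.002, -0.002, -1.0]]
ft_force: [0.1, -0.2, 0.6]
grip_width: 0.0503
gripper_force: 0.0
```

Call:
{"api": "jog_arm", "payload": {"hand": [0.05,0.05,0.05,0.05,0.05], "travel": [[-0.01,0,0.05],[-0.01,0,0.05],[-0.01,-0.03,0.05],[0,-0.04,0.03],[0,0,0]], "yaw": [0,0,0,0,0]}}

```text
time_s: 7.75
position: [0.4074, -0.1573, 0.2241]
tool_rot: [[-0.059, 0.998, 0.004], [0.998, 0.059, -0.003], [-0.003, 0.004, -1.0]]
ft_force: [0.5, -0.1, -0.9]
grip_width: 0.0499
gripper_force: 0.0
```

Run:
```python
from w import *
im=snap('wrist','w2.png'); wrist_measure(im)
t=snap('top','t2.png'); M=masks(t); rects('top',M['dowel'],.02)
```

```text
red
[250 288  88   7 539] mean [ 0.4286 -0.281 ] rect 429 -280 95 8 ang(from x) 3.19
dowel
[ 235   80   14  265 3158] mean [ 0.3724 -0.2   ] rect 372 -204 14 272 ang(from x) -88.91
dowel
[ 351  115   34  169 3241] mean [ 0.4925 -0.1729] rect 495 -173 27 167 ang(from x) -87.28
dowel
[ 259  259   90   29 1366] mean [ 0.4326 -0.2451] rect 436 -249 90 32 ang(from x) 6.94
[245 232  11   4  29] mean [0.5005 0.0619] rect 499 58 31 9 ang(from x) -80.51
[ 245  232  157   46 2660] mean [ 0.4323 -0.1791] rect 434 -165 478 137 ang(from x) 86.21
```

View pics/w2.png

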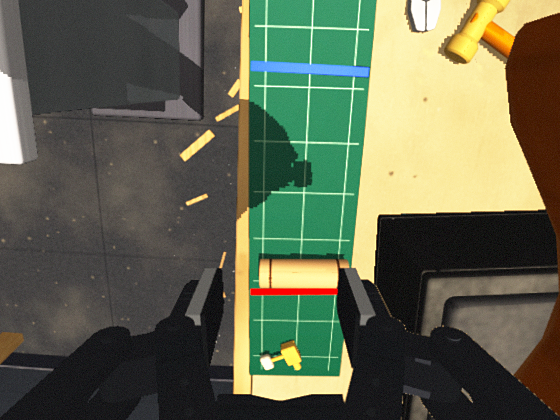

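The wrist view shows the dowel at (304,274) next to the red line at (293,292), its right end partly hidden by a finger. I'll shift the hand for an unobstructed look.

Call:
{"api": "jog_arm", "payload": {"hand": [0.05,0.05,0.05,0.05,0.05], "travel": [[0,-0.05,0.01],[0,-0.05,0],[0,-0.01,0],[0,0,0],[0,0,0]], "yaw": [0,0,0,0,0]}}

```text
time_s: 8.48
position: [0.407, -0.2642, 0.232]
tool_rot: [[-0.062, 0.998, -0.001], [0.998, 0.062, 0.001], [0.001, -0.001, -1.0]]
ft_force: [-0.4, -0.9, -0.4]
grip_width: 0.0501
gripper_force: 0.0
```

```bash
cat > m.py <<'E'
import sys
from w import *
im=snap('wrist',sys.argv[1]); wrist_measure(im)
c,_=cam('wrist'); print('cam',np.round(c['position'],4), env.observe()['position'])
E
python3 m.py w3.png
```

```text
red
[256 193 104   8 825] mean [ 0.4359 -0.2839] rect 436 -284 105 7 ang(from x) 3.57
dowel
[ 235   80   24  265 3310] mean [ 0.3753 -0.3039] rect 380 -316 281 25 ang(from x) -89.04
dowel
[ 279   80  106  213 5075] mean [ 0.4749 -0.2606] rect 459 -281 101 214 ang(from x) -71.93
dowel
[266 155  11  31 333] mean [ 0.3976 -0.2552] rect 398 -255 10 29 ang(from x) -87.54
cam [ 0.4016 -0.1836  0.3571] [ 0.40705565 -0.2642716   0.2321634 ]
```

View pics/w3.png

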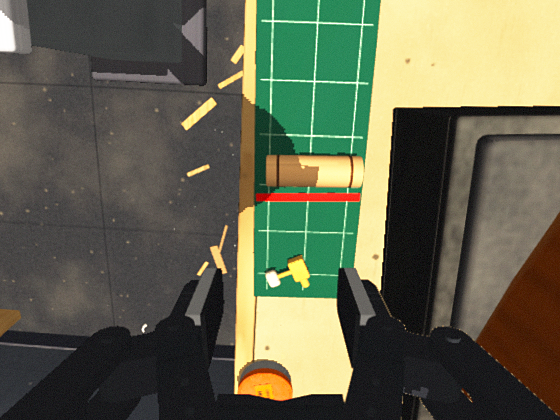

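The dowel is now fully visible: columns 266–363, rows ~155–188, just +y of the red line (row 197). Half of it is in shadow.

```bash
cat > d.py <<'E'
import sys
from w import *
# dowel = non-green, non-red pixels between the mat's edges, in the given box c0 c1 r0 r1
def dowel(f,c0,c1,r0,r1):
    im=cv2.cvtColor(cv2.imread('pics/'+f),cv2.COLOR_BGR2RGB)
    h=cv2.cvtColor(im,cv2.COLOR_RGB2HSV); H,S,V=[h[...,i].astype(int) for i in range(3)]
    m=((H>6)&(H<30)&(S>40)&(V>50))[r0:r1,c0:c1]
    mids=[]
    for j in range(m.shape[1]):
        r=np.flatnonzero(m[:,j])
        if len(r)>20: mids.append((c0+j,r0+(r[0]+r[-1])/2,len(r)))
    mids=np.array(mids); w=ray('wrist',mids[:,:2],.018)[:,:2]
    p=np.polyfit(w[:,0],w[:,1],1)
    print('cols',mids[0,0],mids[-1,0],'h',np.median(mids[:,2]),'x range',w[:,0].min().round(4),w[:,0].max().round(4),
      'y at x=.4355',np.polyval(p,.4355).round(4),'ang',np.degrees(np.arctan(p[0])).round(2))
if __name__=='__main__': dowel(sys.argv[1],*map(int,sys.argv[2:]))
E
python3 d.py w3.png 262 368 146 194
```

```text
cols 266.0 367.0 h 32.0 x range 0.3928 0.4889 y at x=.4355 -0.2541 ang 2.07
```

Call:
{"api": "jog_arm", "payload": {"hand": [0.05,0.05,0.05,0.05,0.05], "travel": [[0.01,0.04,-0.02],[0.01,0.03,-0.05],[0.01,0,-0.05],[0,0,-0.05],[0,0,-0.025]], "yaw": [0,0,0,0,0]}}

```text
time_s: 9.15
position: [0.4363, -0.1941, 0.0354]
tool_rot: [[-0.062, 0.998, -0.002], [0.998, 0.062, 0.002], [0.002, -0.002, -1.0]]
ft_force: [-0.3, -0.8, -1.0]
grip_width: 0.0498
gripper_force: 0.0
```

Call:
{"api": "jog_arm", "payload": {"hand": [0.05,0.05,0.05,0.05,0.05], "travel": [[0,0,-0.01],[0,0,-0.005],[0,-0.005,0],[0,-0.005,0],[0,-0.005,0]], "yaw": [0,0,0,0,0]}}

```text
time_s: 9.78
position: [0.4372, -0.2114, 0.0229]
tool_rot: [[-0.061, 0.998, 0.001], [0.998, 0.061, -0.001], [-0.001, 0.001, -1.0]]
ft_force: [0.5, 0.9, -0.4]
grip_width: 0.0496
gripper_force: 0.0
```

Target is tool y ≈ -0.2555; I'll creep at the end.

Call:
{"api": "jog_arm", "payload": {"hand": [0.05,0.05,0.05,0.05,0.05], "travel": [[0,-0.004,0],[0,-0.004,0],[0,-0.004,0],[0,-0.004,0],[0,-0.004,0]], "yaw": [0,0,0,0,0]}}

```text
time_s: 10.4
position: [0.4369, -0.231, 0.0223]
tool_rot: [[-0.061, 0.998, -0.0], [0.998, 0.061, 0.0], [0.0, -0.0, -1.0]]
ft_force: [-0.5, -0.1, 0.4]
grip_width: 0.0502
gripper_force: 0.0
```

Call:
{"api": "jog_arm", "payload": {"hand": [0.05,0.05,0.05,0.05,0.05], "travel": [[0,-0.004,0],[0,-0.004,0],[0,-0.003,0],[0,-0.003,0],[0,-0.002,0]], "yaw": [0,0,0,0,0]}}

```text
time_s: 11.02
position: [0.437, -0.247, 0.0223]
tool_rot: [[-0.061, 0.998, 0.0], [0.998, 0.061, -0.0], [-0.0, 0.0, -1.0]]
ft_force: [-0.2, 0.5, -0.0]
grip_width: 0.0499
gripper_force: 0.0
```

Call:
{"api": "jog_arm", "payload": {"hand": [0.05,0.05,0.05,0.05,0.05], "travel": [[0,-0.002,0],[0,-0.002,0],[0,-0.002,0],[0,-0.001,0],[0,-0.001,0]], "yaw": [0,0,0,0,0]}}

```text
time_s: 11.65
position: [0.4369, -0.2548, 0.0223]
tool_rot: [[-0.061, 0.998, -0.0], [0.998, 0.061, 0.0], [0.0, -0.0, -1.0]]
ft_force: [0.0, -0.3, 0.6]
grip_width: 0.0497
gripper_force: 0.0
```

Call:
{"api": "jog_arm", "payload": {"hand": [0.05,0.05,0.05,0.05,0.05], "travel": [[0,0,0],[0,0,0],[0,0.01,0],[0,0.03,0],[0,0.03,0.03]], "yaw": [0,0,0,0,0]}}

```text
time_s: 12.28
position: [0.436, -0.1829, 0.0514]
tool_rot: [[-0.061, 0.998, -0.003], [0.998, 0.061, 0.003], [0.003, -0.003, -1.0]]
ft_force: [0.4, -0.1, 1.1]
grip_width: 0.05
gripper_force: 0.0
```

Call:
{"api": "jog_arm", "payload": {"hand": [0.05,0.05,0.05,0.05,0.05], "travel": [[-0.01,0,0.06],[-0.01,0,0.06],[-0.01,-0.03,0.06],[0,-0.04,0],[0,0,0]], "yaw": [0,0,0,0,0]}}

```text
time_s: 12.9
position: [0.4076, -0.2536, 0.2277]
tool_rot: [[-0.059, 0.998, 0.0], [0.998, 0.059, -0.001], [-0.001, 0.0, -1.0]]
ft_force: [0.1, -0.6, 0.1]
grip_width: 0.0502
gripper_force: 0.0
```

```bash
python3 m.py w4.png
```

```text
dowel
[ 235   80   23  265 3340] mean [ 0.3746 -0.2877] rect 377 -302 24 276 ang(from x) -89.03
dowel
[ 264   80  121  213 4937] mean [ 0.4784 -0.26  ] rect 450 -266 117 211 ang(from x) 82.95
cam [ 0.4022 -0.1716  0.3522] [ 0.40742157 -0.25228041  0.22722669]
```

View pics/w4.png

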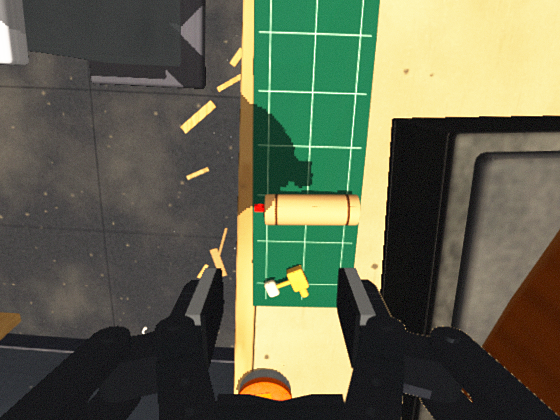

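The dowel (264–360, rows 193–226) now covers the red line, whose near end peeks out at (259,208).

```bash
python3 d.py w4.png 264 361 185 235
python3 - <<'E'
from h import *
im=cv2.cvtColor(cv2.imread('pics/w4.png'),cv2.COLOR_BGR2RGB).astype(int)
m=(im[...,0]>120)&(im[...,1]<60)&(im[...,2]<60); m[:,:235]=0;m[:,385:]=0;m[345:]=0
p=np.argwhere(m)[:,::-1]; w=ray('wrist',p,.003); print(len(p),p.mean(0),w.mean(0),'line y there',-0.2838+(w[:,0].mean()-.4355)*np.tan(np.radians(3.57)))
E
```

```text
cols 265.0 360.0 h 31.0 x range 0.3942 0.4878 y at x=.4355 -0.2792 ang 2.12
67 [259.05970149 207.02985075] [ 0.38771015 -0.2845466   0.003     ] line y there -0.2867815613403013
```

About 3 mm short of centred, which is in tolerance, but one gentle nudge will centre it.

Call:
{"api": "jog_arm", "payload": {"hand": [0.05,0.05,0.05,0.05,0.05], "travel": [[0.01,0.04,-0.01],[0.01,0.02,-0.05],[0.01,0,-0.06],[0,0,-0.05],[0,0,-0.025]], "yaw": [0,0,0,0,0]}}

```text
time_s: 13.58
position: [0.4365, -0.1901, 0.03]
tool_rot: [[-0.062, 0.998, -0.004], [0.998, 0.062, 0.003], [0.003, -0.004, -1.0]]
ft_force: [0.9, -0.3, 0.2]
grip_width: 0.0502
gripper_force: 0.0
```

Call:
{"api": "jog_arm", "payload": {"hand": [0.05,0.05,0.05,0.05,0.05], "travel": [[0,0,-0.01],[0,0,-0.005],[0,-0.01,0],[0,-0.015,0],[0,-0.015,0]], "yaw": [0,0,0,0,0]}}

```text
time_s: 14.2
position: [0.438, -0.2341, 0.0182]
tool_rot: [[-0.06, 0.998, 0.001], [0.998, 0.06, -0.001], [-0.001, 0.001, -1.0]]
ft_force: [0.2, 0.4, 0.2]
grip_width: 0.0497
gripper_force: 0.0
```

Call:
{"api": "jog_arm", "payload": {"hand": [0.05,0.05,0.05,0.05,0.05], "travel": [[0,-0.012,0],[0,-0.004,0],[0,-0.002,0],[0,-0.001,0],[0,-0.001,0]], "yaw": [0,0,0,0,0]}}

```text
time_s: 14.82
position: [0.4377, -0.2522, 0.0176]
tool_rot: [[-0.061, 0.998, -0.0], [0.998, 0.061, 0.0], [0.0, -0.0, -1.0]]
ft_force: [0.7, 1.3, -0.4]
grip_width: 0.0501
gripper_force: 0.0
```

Call:
{"api": "jog_arm", "payload": {"hand": [0.05,0.05,0.05,0.05,0.05], "travel": [[0,-0.001,0.004],[0,-0.001,0],[0,-0.001,0],[0,-0.001,0],[0,-0.001,0]], "yaw": [0,0,0,0,0]}}

```text
time_s: 15.45
position: [0.4377, -0.2575, 0.0216]
tool_rot: [[-0.061, 0.998, -0.0], [0.998, 0.061, 0.0], [0.0, -0.0, -1.0]]
ft_force: [0.1, -0.0, -0.5]
grip_width: 0.05
gripper_force: 0.0
```

Call:
{"api": "jog_arm", "payload": {"hand": [0.05,0.05,0.05,0.05,0.05], "travel": [[0,0,0],[0,0,0],[0,0.01,0],[0,0.03,0],[0,0.03,0.03]], "yaw": [0,0,0,0,0]}}

```text
time_s: 16.08
position: [0.4367, -0.1856, 0.0506]
tool_rot: [[-0.06, 0.998, -0.003], [0.998, 0.061, 0.003], [0.003, -0.003, -1.0]]
ft_force: [0.7, 0.2, 1.3]
grip_width: 0.0502
gripper_force: 0.0
```

Call:
{"api": "jog_arm", "payload": {"hand": [0.05,0.05,0.05,0.05,0.05], "travel": [[-0.01,0,0.06],[-0.01,0,0.06],[-0.01,-0.03,0.06],[0,-0.04,0],[0,0,0]], "yaw": [0,0,0,0,0]}}

```text
time_s: 16.7
position: [0.4083, -0.2563, 0.227]
tool_rot: [[-0.059, 0.998, 0.0], [0.998, 0.059, -0.001], [-0.001, 0.0, -1.0]]
ft_force: [-0.5, -0.0, 0.4]
grip_width: 0.0498
gripper_force: 0.0
```

Call:
{"api": "jog_arm", "payload": {"hand": [0.05,0.05,0.05,0.05,0.05], "travel": [[0,0,0],[0,0,0],[0,0,0],[0,0,0],[0,0,0]], "yaw": [0,0,0,0,0]}}

```text
time_s: 17.32
position: [0.4086, -0.2549, 0.2269]
tool_rot: [[-0.061, 0.998, -0.0], [0.998, 0.061, 0.0], [0.0, -0.0, -1.0]]
ft_force: [-0.3, 0.0, -0.3]
grip_width: 0.0502
gripper_force: 0.0
```

```bash
python3 m.py w5.png >/dev/null;python3 d.py w5.png 264 361 185 240
python3 - <<'E'
from h import *
im=cv2.cvtColor(cv2.imread('pics/w5.png'),cv2.COLOR_BGR2RGB).astype(int)
m=(im[...,0]>120)&(im[...,1]<60)&(im[...,2]<60); m[:,:235]=0;m[:,385:]=0;m[345:]=0
p=np.argwhere(m)[:,::-1]; w=ray('wrist',p,.003); print(len(p),p.mean(0),w.mean(0),'line y there',-0.2838+(w[:,0].mean()-.4355)*np.tan(np.radians(3.57)))
print(env.observe()['position'])
E
```

```text
cols 264.0 360.0 h 30.0 x range 0.3946 0.489 y at x=.4355 -0.2845 ang 1.51
81 [259.60493827 206.75308642] [ 0.38960591 -0.28705317  0.003     ] line y there -0.2866632871551677
[ 0.40857112 -0.25499798  0.22691379]
```

View pics/w5.png

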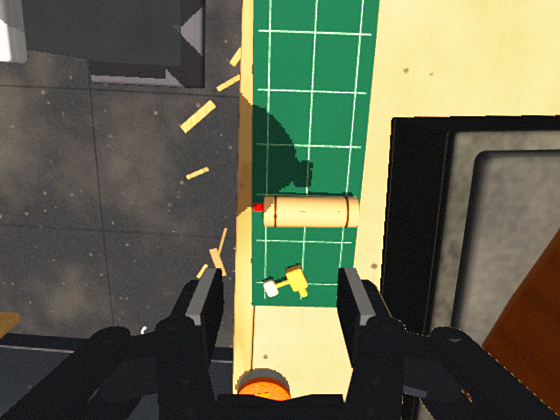

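The final view shows the dowel (264–360, rows 195–228) centred over the red line. The offset is about 1 mm across, 5 mm lengthwise and 2° in direction, the tuner has not moved and the hand is clear.

```bash
python3 -c "
from rig import env
print(env.close_job())"
```

```text
the job is handed in; nothing more can be done
None
```

I rolled the dowel onto the red line and handed the job in: by the wrist camera it lies about 1 mm off the line's centre, 5 mm off lengthwise and 2° off in direction, with the hand clear; the hand-in returned no verdict.

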